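# Hook the tag plate and hang it on the bar

### The job

Take the S-hook off the hang bar, bring its lower end up through the small oblong hole in the tag plate's hang strip (feel for the hole, pressing only lightly), and with the hook draw the plate out of its sleeve. Then hang the S-hook back on the bar with the plate hanging freely from it, without touching the plate with the fingers or disturbing the kraft box, the coasters or the tape roll.

Things in the scene. Friction and masses are not known exactly. Their poses are not given: they have to be found in the camera images.
- s_hook: S-hook of 6 mm steel wire in its own xz plane, 150 mm tall with the black grip block on top, 90 g. Origin: lowest point, under the lower bend; z up. Two bends of 14 mm centre-line radius, centred on x=0 at z=17 and z=93 mm. Lower mouth opens upward, its tip on the +x side; upper mouth opens down and to -x. Starts hanging on the bar, x and y nearly along hang_bar's axes
- hook_tip (a point): rounded end of the hook's lower tip, at x=14, y=0, z=32 mm in the hook's frame; it points straight up (straight from z=17 mm). Across the mouth from it the wire goes up at x=-14 mm to z=30 mm, then slants to x=+14 mm at z=93 mm
- hook_grip (a point): pinch point in the black grip block, at x=0, y=0, z=135 mm in the hook's frame, clear above the bar. The block measures 30 (x) by 14 (y, pinch across this) by 44 mm (z=106 to 150)
- upper_bend (a point): inside top of the upper bend, where it rests on the bar: x=0, z=104 mm in the hook's frame. The upper tip is at x=-14 mm and ends at z=88 mm. To come off, the hook is lifted 20 mm (bar's centre line then 80 mm above the hook's origin), drifting 4 mm to +x, and moved to +x until clear; to go on, the same backwards
- hang_bar: fixed stand with a round bar, 8 mm thick, level along its y axis, centre line 225 mm above the table, from the post (16 mm thick, at y=-80 mm, top 231 mm) to the free ball end (13 mm) at y=+72 mm. Origin at table level under the bar; base plate 110x145x10 mm. A hook hanging on it has its origin 125 mm up
- bar_mid (a point): point on the bar's centre line, at y=+10 mm, 225 mm high; a good place to hang the hook
- sleeve_stand: fixed stand, base 100x100x10 mm, origin under it at table level. Its flat aluminium sleeve (x=-32 to +35 mm) holds the tag plate level, floor at 130 mm, lips along both sides 6.5 mm above the floor; open towards -x, where nothing stands in front or below. The plate is free after about 80 mm of drawing to -x
- tag_plate: grey tag plate 80 (x) x 60 (y) x 4 mm with a steel hang strip at its -x end, 65 g in all. Origin: middle of the plate's underside; z up, far end at x=+40 mm. Starts flat in the sleeve with the strip out to -x; has 2 mm play sideways and about 4 mm upward at the strip. Hanging from the hook it reaches 106 mm below the bend
- strip_line (a point): point in the underside of the hang strip on the plate's middle line, x=-58 mm in the plate's frame. The strip (4 mm thick, 72 mm wide, ends at x=-71 mm) has one oblong hole centred at this x, 15 mm along x and 10 mm across, but the strip sits stiffly (8 N to shift) up to 15 mm to either side, so the hole is at y=-15 to +15 mm from this point: not reported, feel or look for it
- kraft_box: small closed kraft box, 95x100x68 mm, bystander; origin under its centre
- coasters: stack of green felt coasters, 97x98x42 mm, bystander; origin under its centre
- tape_ring: roll of beige packing tape lying flat, 96 mm across, 45 mm high, bystander; origin under its centre
There are look-alikes about, which are no part of the job. What is shaped like the s_hook but pink or purple is not meant.

How it is judged:
By the outcome, as a careful person would: the job done as asked, in the order asked, and still so for the second after the job is handed in, with the robot touching nothing.
It also fails if it takes over 72 s, if anything falls off the work surface, if the arm or the gripper's body presses on something with over 40 N, if the wrist force passes 120 N, or if a joint passes its speed limit or range.

### The arm

A 6-joint arm with a two-finger parallel gripper is mounted at the origin on a cart in front of the work surface, level with it; the furniture and walls round the work are solid. World frame = base frame: x ahead of the robot, y to its left, z up, the work surface at z = 0. Lengths are in m, angles in rad, forces in N, time in s.
With the tool pointing down it reaches from about 0.35 to 0.775 m from the base axis. Payload 5.5 kg.
Tool frame: the origin (TCP) lies between the finger pads; the fingertips stand 17 mm ahead of it and the grasp point (between the pads) lies 2 mm behind it (env.finger_overhang is the distance from the TCP to the fingertips, in m); z points along the fingers, y is the direction in which the jaws open and shut (so a half turn about z gives the same grasp; the last joint's range is limited). The gripper opens to 85 mm and grips with 20 to 120 N. Pads are 22 mm wide; open, the fingers measure 114 mm over their backs; the gripper's body (76 mm by 85 mm) begins 54 mm behind the grasp point. The pads swing forward as they close: fully open they stand 13 mm farther back than shut.
Start: joints at [1.194, 0.313, 0.046, 1.304, 0, 1.431], TCP at [0.135, 0.559, 0.248] pointing down, gripper open.
Joint ranges: [-2.76, 2.76], [-0.86, 1.69], [-1.03, 1.26], [-2.2, 2.34], [-1.47, 1.5], [-3.14, 3.14]. Speed limits (rad/s): [2.57, 2.57, 3.14, 3.14, 3.14, 3.14].

### API

Orientations are given as a unit quaternion [w, x, y, z].
In Python, from workcell import env gives the robot as it stands. The module is installed in compiled form; this text tells all that it offers.
- The arm moves only by the tool arm_command, never from a script. Its argument "moves" is a list of rows, each a list of 5 numbers: the closure, from 0 (fully open) to 1 (shut), then the shift along the tool's x, y, z in mm, then the turn about the tool's z in rad. In form: [[fingers, dx, dy, dz, turn], ...]. A call has 1 to 12 rows; each row is the pose to reach, as a shift and turn from the pose commanded when the call began, along the tool's axes at that moment; what a row does not reach only later rows make up. A row lasts 1/10 s, in which the tool goes at most 50 mm and 8.59 degrees, less where a joint would pass 70% of its speed; a pose out of reach is approached as far as the arm can. A call with a gripper value outside its range is refused whole. The fingers move at their own pace and stop on an object; "squeeze" is the grip in N (left out, the last holds). Time passes only in rows, so rows that repeat a pose let the fingers close. It gives the time, the measured TCP pose, the force and the opening at its end, in the units of the state.
- env.get_state(): the state, without advancing time (a new reading comes with each control period).
- env.read_camera(name): name is "scene" or "top" or "wrist"; returns (picture, depth): 420x560x3 uint8, blue, green, red; 420x560 float32, m along the optical axis (not along the pixel's ray), 0 where there is no reading.
- env.get_calibration(name): a dict with "fx", "fy", "cx", "cy" (pixels), "pose" (4x4, takes a point from camera to world coordinates). Camera axes: x right, y down, z forward; pixel columns grow to the right and rows downward; lengths in m; the calibration is good to about 2 mm. A picture is of the moment at which its call begins: read the wrist's pose just before it. get_calibration takes no time and is no camera call; for the wrist camera it gives the pose at the moment of the call.
- env.hand_in(): hands the job in, once; it reports no verdict.
The state is a dict: "clock": time; "joint_pos": joint angles; "qvel": joint speeds; "tau": joint torques, N m; "tcp_pos": TCP position; "orientation": TCP orientation; "wrist_force": force on the tool from outside, world axes, zero at the start; "ft_torque": the same for the moment, N m; "finger_gap": finger opening in m.
Only numpy, scipy, OpenCV 4.12 (cv2) and the standard library are available. Lean on these libraries where they do the work, as an engineer would, in place of code of your own. Each camera call takes 0.05 s, during which the arm holds its last target. There are 200 camera calls.

## Working session

There is one attempt and no reset: what is moved stays moved. The work goes in short steps, Python scripts to look and compute and a tool call to move; the robot and the scene stay as the last step left them, time stands still between calls to the robot, and variables do not carry over. Pictures are saved under pics/ and viewed, about 8 in all and at most 12, crops included, and the job is handed in when it is done.

Besides the shell and the picture viewer there is one more tool, called after "Emit:" as name(argument=value, ...), one argument or row to a line, values as JSON. arm_command: Moves the arm, as the interface text tells. Its arguments: {"type":"object","properties":{"moves":{"type":"array","items":{"type":"array","items":{"type":"number"}}},"squeeze":{"type":"number"}},"required":["moves"]}

```bash
mkdir -p pics
cat > h.py <<'E'
import numpy as np, cv2
from workcell import env
def cam(n):
    c=env.get_calibration(n); im,d=env.read_camera(n); return im,d,c
def px2w(c,u,v,z=None,depth=None):
    r=np.array([(u-c['cx'])/c['fx'],(v-c['cy'])/c['fy'],1.0]); P=np.array(c['pose'])
    o=P[:3,3]; d=P[:3,:3]@r
    t=depth if depth is not None else (z-o[2])/d[2]
    return o+t*d
def w2px(c,p):
    P=np.array(c['pose']); q=P[:3,:3].T@(np.array(p)-P[:3,3])
    return c['fx']*q[0]/q[2]+c['cx'], c['fy']*q[1]/q[2]+c['cy']
E
python3 - <<'E'
from h import *
np.set_printoptions(precision=4,suppress=True)
for n in ('scene','top'):
    im,d,c=cam(n); cv2.imwrite(f'pics/{n}0.png',im); np.savez(f'{n}0.npz',im=im,d=d,K=[c[k] for k in('fx','fy','cx','cy')],P=c['pose']); print(n,c)
print(env.get_state())
E
```

```text
scene {'fx': 451.9879600190772, 'fy': 451.9879600190772, 'cx': 281.2583414325179, 'cy': 208.34364181645162, 'pose': array([[ 0.8018, -0.4015,  0.4425,  0.1369],
       [-0.5974, -0.525 ,  0.6062, -0.2785],
       [-0.0111, -0.7504, -0.6609,  0.8257],
       [ 0.    ,  0.    ,  0.    ,  1.    ]])}
top {'fx': 408.5094514630573, 'fy': 408.5094514630573, 'cx': 279.70772933669645, 'cy': 211.8141922475148, 'pose': array([[ 0.0121, -0.9838,  0.1789,  0.4008],
       [-0.9999, -0.0101,  0.0121,  0.3184],
       [-0.0101, -0.179 , -0.9838,  1.1478],
       [ 0.    ,  0.    ,  0.    ,  1.    ]])}
{'clock': 0.1, 'joint_pos': array([ 1.1944,  0.3139,  0.0451,  1.3036, -0.    ,  1.4312]), 'qvel': array([ 0.    , -0.0003,  0.0037, -0.0001,  0.002 , -0.0003]), 'tau': array([  0.0023, -48.1725,  29.9245,   0.0127,  -0.0001,   0.    ]), 'tcp_pos': array([0.1347, 0.5586, 0.2475]), 'orientation': array([-0.0002,  0.1181,  0.993 , -0.0008]), 'wrist_force': array([0.1228, 0.175 , 0.6621]), 'ft_torque': array([-0.0021, -0.0632,  0.0112]), 'finger_gap': 0.08552209715306205}
```

View pics/scene0.png

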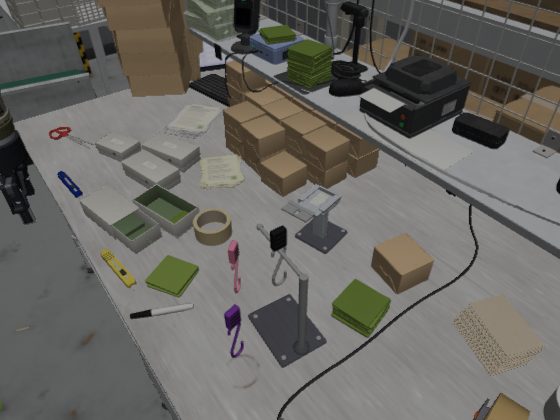

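View pics/top0.png

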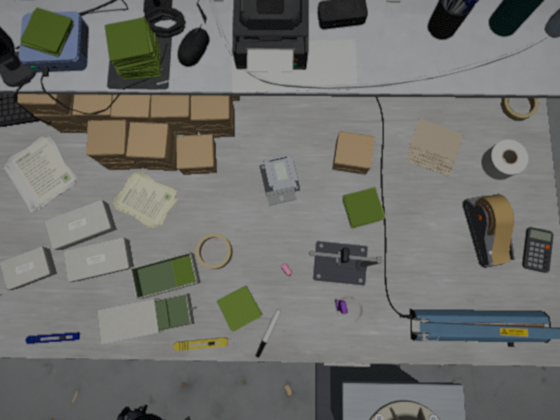

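Scene: the candidates for the hook are the black-gripped steel one on the bar at (278,240), the pink one at (234,250) and the purple one at (233,320). The black one on the bar is the one meant. The sleeve is at scene (315,205) and top (280,175); the stand base is at top (341,262).

Run:
```python
import numpy as np,cv2
t=np.load('top0.npz')['im'];s=np.load('scene0.npz')['im']
a=cv2.resize(t[145:295,250:400],(600,600),interpolation=cv2.INTER_CUBIC)
b=cv2.resize(s[170:370,210:360],(450,600),interpolation=cv2.INTER_CUBIC)
o=np.hstack([a,b]); o=cv2.resize(o,(800,457)); 
cv2.imwrite('pics/c1.png',o)
```

```text
(no output)
```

View pics/c1.png

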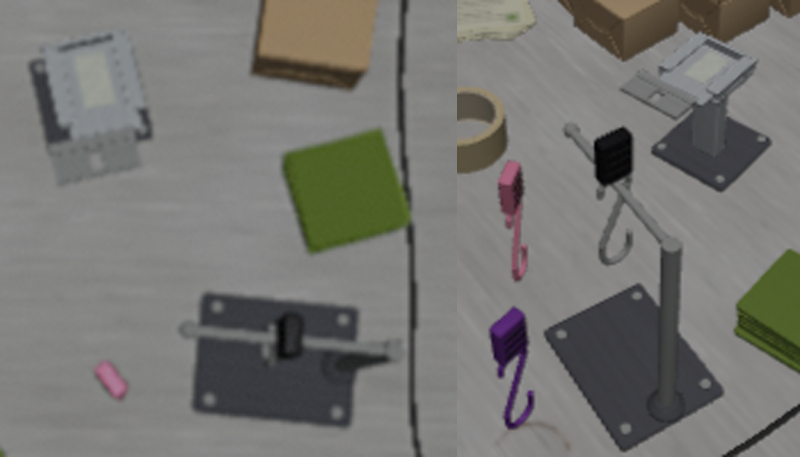

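```bash
cat >> h.py <<'E'
def cloud(d,K,P):
    v,u=np.mgrid[:d.shape[0],:d.shape[1]]; fx,fy,cx,cy=K
    p=np.stack([(u-cx)/fx*d,(v-cy)/fy*d,d],-1)
    return p@np.array(P)[:3,:3].T+np.array(P)[:3,3]
def rect(pts):
    (c,s,a)=cv2.minAreaRect((pts[:,:2]*1000).astype(np.float32)); return np.round(c,1),np.round(s,1),round(a,2)
E
python3 - <<'E'
from h import *
np.set_printoptions(precision=4,suppress=True)
z=np.load('top0.npz'); im=z['im'].astype(int); d=z['d']; W=cloud(d,z['K'],z['P'])
g=im.max(-1); sat=g-im.min(-1)
def rep(name,m,zlev=None):
    n,l,st,_=cv2.connectedComponentsWithStats(m.astype(np.uint8))
    for i in range(1,n):
        if st[i,4]>25: 
            k=l==i; print(name,st[i],W[k].mean(0),W[k][:,2].max(), rect(W[k]))
box=np.zeros(g.shape,bool); box[145:300,250:400]=1
print('dark levels',g[255,345],g[270,325],g[190,270])
rep('base',box&(g<95)&(sat<25)&(W[...,2]<0.03))
rep('grip',box&(g<45)&(W[...,2]>0.2))
rep('bar',box&(W[...,2]>0.2)&(g>60))
rep('sleeve',box&(W[...,2]>0.11)&(W[...,2]<0.16)&(np.arange(560)[None]<310))
rep('green',box&(sat>40)&(W[...,2]>0.02))
E
```

```text
dark levels 52 64 69
base [380 145   5  69 165] [0.7144 0.0407 0.0066] 0.013188298591613856 (array([709.1,  40.3]), array([ 11.3, 202.9]), 88.86)
base [260 165  13  27 140] [0.7015 0.3755 0.0102] 0.016739549414180876 (array([707.9, 374.2]), array([81.1, 22.2]), 14.69)
base [332 167  35   7  57] [0.7302 0.1371 0.0115] 0.02854443361071013 (array([730.3, 133.5]), array([101.9,   6.7]), 83.69)
base [294 181   6  10  32] [0.6829 0.2836 0.0085] 0.013934216004990452 (array([686.4, 284.9]), array([14.5, 30.7]), 88.94)
base [383 218   7  82 194] [0.4803 0.0387 0.0071] 0.013304007278042373 (array([481.7,  38.7]), array([223.9,  11.4]), 0.38)
base [315 241  53  16 462] [0.5067 0.1617 0.01  ] 0.016110153547677974 (array([506., 160.]), array([143.5,  29.9]), 84.83)
base [ 313  255   55   30 1188] [0.445  0.1678 0.0103] 0.025532583452838375 (array([446.8, 163.4]), array([148.1,  68.8]), 84.74)
grip [341 248   8  15  84] [0.468  0.1899 0.2682] 0.2784698226934441 (array([468.6, 188.8]), array([13. , 28.1]), 89.14)
bar [309 250  32   8 124] [0.4732 0.2293 0.2293] 0.2453113439797734 (array([473.8, 228.9]), array([68.3, 12. ]), 85.86)
bar [349 255  34   9 144] [0.4641 0.1339 0.2347] 1.1477976522975522 (array([444.6, 212.2]), array([ 32.5, 227.5]), 14.29)
sleeve [ 264  154   34   52 1277] [0.6717 0.3297 0.1359] 0.14669452912500636 (array([670.1, 331.8]), array([118.9,  86.1]), 13.11)
sleeve [281 263  11  13  80] [0.4424 0.3144 0.1478] 0.15488779361974114 (array([442.7, 314.2]), array([29.8, 15.3]), 39.08)
green [335 145  38  23 746] [0.7584 0.1287 0.0681] 0.0756867357394424 (array([760.3, 130.8]), array([99.5, 65. ]), 84.29)
green [ 344  188   41   38 1085] [0.6175 0.1028 0.0455] 1.1477976522975522 (array([548.3, 203.2]), array([109.6, 357.9]), 35.01)
green [282 264   9  11  59] [0.441  0.3137 0.1669] 1.1477976522975522 (array([428. , 312.1]), array([52.5, 18.7]), 6.62)
```

Emit:
arm_command(
  moves=[
    [0,0,0,-50,0],
    [0,0,0,-100,0],
    [0,-40,-28,-140,-0.05],
    [0,-80,-56,-150,-0.1],
    [0,-120,-84,-150,-0.15],
    [0,-160,-112,-150,-0.15],
    [0,-200,-140,-150,-0.15],
    [0,-240,-168,-150,-0.15],
    [0,-280,-196,-150,-0.15],
    [0,-320,-224,-150,-0.15],
    [0,-360,-250,-150,-0.15],
    [0,-390,-275,-150,-0.15],
  ],
)

```text
clock: 1.3
tcp_pos: [0.451, 0.198, 0.3977]
orientation: [-0.0, 0.044, 0.999, -0.0]
wrist_force: [0.8, 0.9, -0.8]
finger_gap: 0.0855
```

Run:
```python
from h import *
np.set_printoptions(precision=4,suppress=True)
im,d,c=cam('wrist'); cv2.imwrite('pics/w1.png',im); np.savez('w1.npz',im=im,d=d,K=[c[k] for k in('fx','fy','cx','cy')],P=c['pose'])
s=env.get_state(); print(s['clock'],s['tcp_pos'],s['orientation'],c)
```

```text
1.35 [0.4541 0.1942 0.397 ] [ 0.0004  0.0462  0.9989 -0.0018] {'fx': 334.53851774880854, 'fy': 334.53851774880854, 'cx': 275.7232122438073, 'cy': 209.38806674626431, 'pose': array([[ 0.0885,  0.9499,  0.2996,  0.3734],
       [ 0.9961, -0.0841, -0.0278,  0.2049],
       [-0.0013,  0.3009, -0.9536,  0.5233],
       [ 0.    ,  0.    ,  0.    ,  1.    ]])}
```

View pics/w1.png

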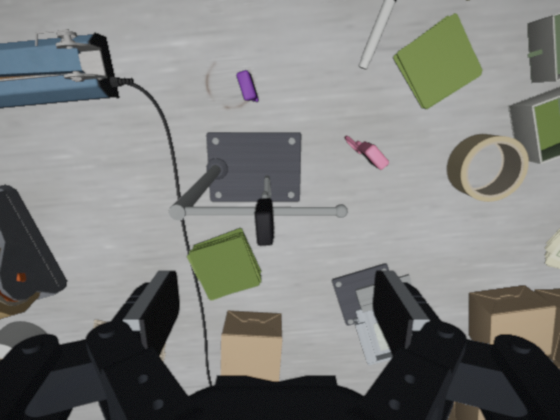

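Wrist view: bar from the post (177,212) to the ball (342,211), black block at (264,222), purple at (246,85), pink at (372,153), sleeve at (375,310). The chosen hook is the black one on the bar.

Run:
```python
from h import *
np.set_printoptions(precision=4,suppress=True)
z=np.load('w1.npz'); im=z['im'].astype(int); d=z['d']; W=cloud(d,z['K'],z['P']); g=im.max(-1)
c=dict(zip(('fx','fy','cx','cy'),z['K']));c['pose']=z['P']
post=px2w(c,177,212,.231); ball=px2w(c,342,211,.225); print('post',post,'ball',ball, np.linalg.norm((ball-post)[:2]),np.degrees(np.arctan2(*(ball-post)[:2])))
m=(g<60); m[:190]=0;m[250:]=0;m[:,:245]=0;m[:,290:]=0
ys,xs=np.nonzero(m&(W[...,2]>.265)); print('blocktop depth',W[m&(W[...,2]>.265)].mean(0),rect(W[m&(W[...,2]>.265)]))
ys,xs=np.nonzero(m); print(xs.min(),xs.max(),ys.min(),ys.max(),W[m][:,2].max())
for r in range(196,248,4):
    q=np.nonzero(m[r])[0]
    if len(q): print(r,q.min(),q.max(),W[r,q].mean(0))
# bar pixels fit
mb=(abs(W[...,2]-.227)<.012)&(g>60); mb[:195]=0;mb[225:]=0;mb[:,:190]=0;mb[:,330:]=0
p=np.argwhere(mb); p=p[(p[:,1]<250)|(p[:,1]>282)]
k=np.polyfit(p[:,1],p[:,0],1); print(k,[px2w(c,u,np.polyval(k,u),.225) for u in(195,325)])
```

```text
post [0.4597 0.1058 0.231 ] ball [0.4741 0.2579 0.225 ] 0.1527601574849013 5.417020528901001
blocktop depth [0.4644 0.1873 0.2749] (array([426.4, 191.3]), array([ 14.2, 108.5]), 83.11)
255 273 198 244 0.5233140201460383
200 258 271 [0.4527 0.1876 0.2406]
204 257 271 [0.4527 0.1876 0.253 ]
208 256 272 [0.4531 0.188  0.2632]
212 255 272 [0.4535 0.1878 0.2724]
216 256 272 [0.4563 0.188  0.274 ]
220 256 272 [0.4596 0.1877 0.274 ]
224 256 272 [0.4629 0.1873 0.2741]
228 257 273 [0.4664 0.1878 0.2739]
232 257 273 [0.4698 0.1875 0.274 ]
236 257 273 [0.4731 0.1871 0.2742]
240 258 272 [0.4764 0.1868 0.2748]
244 259 269 [0.4799 0.1857 0.2743]
[  0.0001 210.4781] [array([0.4615, 0.1208, 0.225 ]), array([0.4722, 0.2421, 0.225 ])]
```

Emit:
arm_command(
  moves=[
    [0,-13,-5,0,0],
    [0,-13,-5,50,0],
    [0,-13,-5,80,0],
    [0,-13,-5,80,0],
    [0,-13,-5,80,0],
  ],
)

```text
clock: 1.85
tcp_pos: [0.4616, 0.1947, 0.3188]
orientation: [-0.0, 0.043, 0.999, -0.0]
wrist_force: [1.3, 0.3, 1.2]
finger_gap: 0.0854
```

Run:
```python
from h import *
np.set_printoptions(precision=4,suppress=True)
im,d,c=cam('wrist'); cv2.imwrite('pics/w2.png',im)
s=env.get_state(); print(s['clock'],s['tcp_pos'],s['orientation'])
W=cloud(d,[c[k] for k in('fx','fy','cx','cy')],c['pose']); g=im.max(-1)
u,v=w2px(c,(.467,.1875,.275)); print(u,v)
m=(g<60)&(abs(W[...,2]-.275)<.006)&(abs(W[...,0]-.467)<.03)&(abs(W[...,1]-.19)<.03)
print(W[m].mean(0),rect(W[m]),m.sum())
mb=(abs(W[...,2]-.227)<.008)&(g>60)&(abs(W[...,0]-.467)<.015)&(abs(W[...,1]-.185)<.06)
p=np.argwhere(mb); k=np.polyfit(p[:,1],p[:,0],1); print([px2w(c,x,np.polyval(k,x),.227) for x in(p[:,1].min(),p[:,1].max())])
```

```text
1.9 [0.4624 0.1948 0.3199] [0.0009 0.0428 0.9991 0.0003]
264.1419071049471 261.5503472128636
[0.4652 0.1871 0.2743] (array([466.7, 186.8]), array([13.4, 29.3]), 87.66) 1117
[array([0.4607, 0.125 , 0.227 ]), array([0.4716, 0.2453, 0.227 ])]
```

Emit:
arm_command(
  moves=[
    [0,-5,-7,0,0],
    [0,-5,-7,30,0],
    [0,-5,-7,60,0],
    [0,-5,-7,61,0],
    [0.5,-5,-7,61,0],
    [1,-5,-7,61,0],
    [1,-5,-7,61,0],
    [1,-5,-7,61,0],
    [1,-5,-7,61,0],
    [1,-5,-7,61,0],
    [1,-5,-7,61,0],
  ],
  squeeze=70,
)

```text
clock: 3.0
tcp_pos: [0.4668, 0.1868, 0.258]
orientation: [0.001, 0.043, 0.999, 0.0]
wrist_force: [0.7, 0.7, 3.9]
finger_gap: 0.0129
```

Emit:
arm_command(
  moves=[
    [1,-1,0,-7,0],
    [1,-2,0,-14,0],
    [1,-4,0,-20,0],
    [1,-4,0,-20,0],
    [1,-20,0,-20,0],
    [1,-40,0,-20,0],
    [1,-65,0,-20,0],
    [1,-65,0,-20,0],
  ],
)

```text
clock: 3.8
tcp_pos: [0.5336, 0.1806, 0.2764]
orientation: [0.0, 0.044, 0.999, -0.0]
wrist_force: [-0.5, -0.6, -0.3]
finger_gap: 0.0131
```

Run:
```python
from h import *
np.set_printoptions(precision=4,suppress=True)
s=env.get_state(); print(s['clock'],s['tcp_pos'],s['wrist_force'],s['ft_torque'])
im,d,c=cam('wrist'); np.savez('w3.npz',im=im,d=d,K=[c[k] for k in('fx','fy','cx','cy')],P=c['pose'])
im2,d2,c2=cam('scene'); np.savez('s3.npz',im=im2,d=d2,K=[c2[k] for k in('fx','fy','cx','cy')],P=c2['pose'])
cv2.imwrite('pics/c3.png',np.hstack([im[100:400,60:460],cv2.resize(im2[150:300,190:390],(400,300),interpolation=cv2.INTER_CUBIC)]))
```

```text
3.8 [0.5336 0.1806 0.2764] [-0.541  -0.6378 -0.3407] [-0.032  -0.0121 -0.0035]
```

View pics/c3.png

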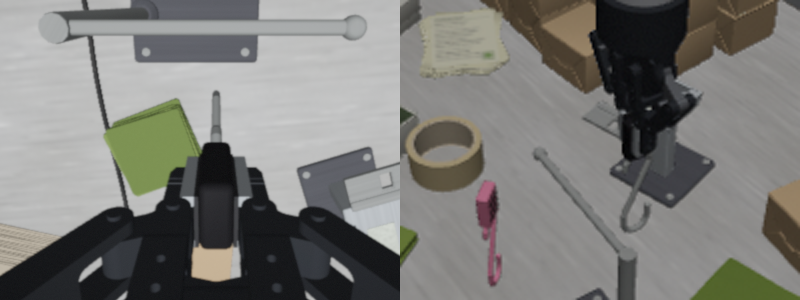

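Hook is off the bar and held upright (crop right side at (635,215)). Go up and look at the strip, turned to the sleeve's yaw.

Emit:
arm_command(
  moves=[
    [1,0,0,-45,0],
    [1,0,0,-90,0],
    [1,15,15,-130,-0.1],
    [1,40,40,-145,-0.2],
    [1,53,52,-145,-0.3],
    [1,53,52,-145,-0.314],
    [1,53,52,-145,-0.314],
    [1,53,52,-145,-0.314],
    [1,53,52,-145,-0.314],
  ],
)

```text
clock: 4.8
tcp_pos: [0.4831, 0.2367, 0.4217]
orientation: [-0.001, -0.112, 0.994, -0.0]
wrist_force: [-0.0, 0.3, -1.3]
finger_gap: 0.0132
```

Run:
```python
from h import *
np.set_printoptions(precision=4,suppress=True)
s=env.get_state(); print(s['clock'],s['tcp_pos'],s['orientation'])
im,d,c=cam('wrist'); np.savez('w4.npz',im=im,d=d,K=[c[k] for k in('fx','fy','cx','cy')],P=c['pose'])
u,v=w2px(c,(.62,.32,.134)); print(u,v)
u=int(u);v=int(v); x0=max(0,u-70);y0=max(0,v-60); print(x0,y0)
cv2.imwrite('pics/c4.png',cv2.resize(im[y0:y0+150,x0:x0+190],None,fx=4,fy=4,interpolation=cv2.INTER_CUBIC))
```

```text
4.8 [0.4831 0.2367 0.4217] [-0.0006 -0.1125  0.9937 -0.0002]
312.4060589204616 278.2355205192248
242 218
```

View pics/c4.png

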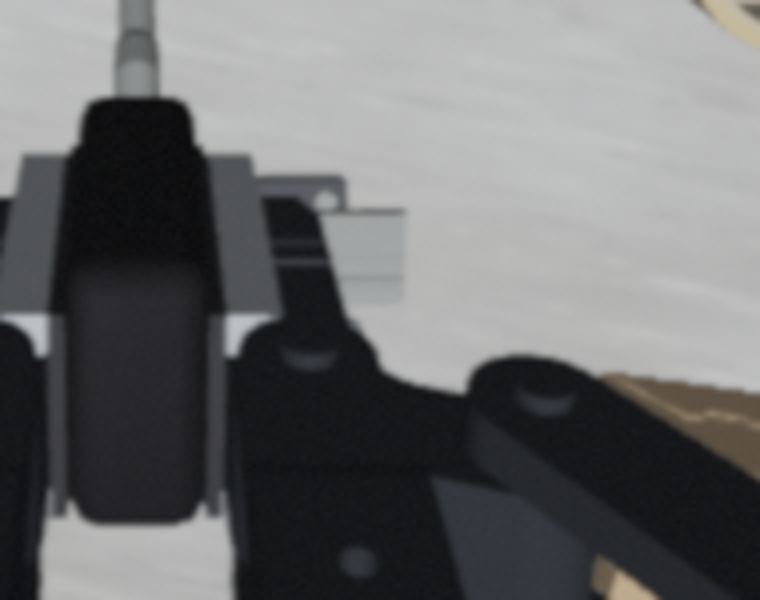

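Emit:
arm_command(
  moves=[
    [1,10,-40,0,0],
    [1,20,-80,0,0],
    [1,20,-80,0,0],
    [1,20,-80,0,0],
    [1,20,-80,0,0],
  ],
)

```text
clock: 5.35
tcp_pos: [0.4816, 0.155, 0.4221]
orientation: [-0.0, -0.113, 0.994, 0.0]
wrist_force: [-0.8, 0.2, -1.0]
finger_gap: 0.0137
```

Run:
```python
from h import *
np.set_printoptions(precision=4,suppress=True)
s=env.get_state(); print(s['clock'],s['tcp_pos'],s['orientation'])
im,d,c=cam('wrist'); np.savez('w5.npz',im=im,d=d,K=[c[k] for k in('fx','fy','cx','cy')],P=c['pose'])
u,v=w2px(c,(.62,.32,.134)); print(u,v)
u=int(u);v=int(v); x0=max(0,u-60);y0=max(0,v-50); print(x0,y0)
cv2.imwrite('pics/c5.png',cv2.resize(im[y0:y0+110,x0:x0+130],None,fx=5,fy=5,interpolation=cv2.INTER_CUBIC))
```

```text
5.35 [0.4816 0.155  0.4221] [-0.0001 -0.1131  0.9936  0.0002]
368.15855647572954 290.39318875401796
308 240
```

View pics/c5.png

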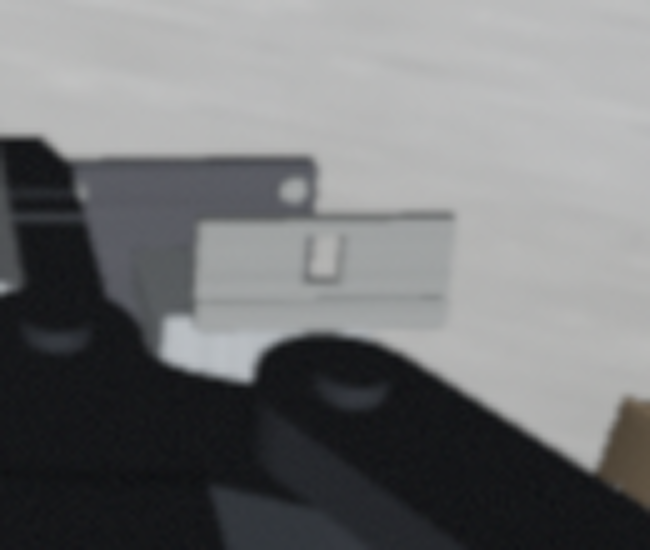

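The strip is visible at crop (197–455, 212–325), the hole at crop (305–343, 233–283).

Run:
```python
from h import *
np.set_printoptions(precision=4,suppress=True)
z=np.load('w5.npz'); K=z['K'];c=dict(zip(('fx','fy','cx','cy'),K));c['pose']=z['P'];W=cloud(z['d'],K,z['P'])
f=lambda a,b:(308+(a+.5)/5-.5,240+(b+.5)/5-.5)
q=[W[int(f(a,b)[1]),int(f(a,b)[0])] for a,b in((240,240),(270,270),(390,250),(420,240),(240,265))]; print(np.array(q))
P={n:px2w(c,*f(*p),.134) for n,p in dict(L=(197,218),R=(455,212),hTL=(305,233),hTR=(343,233),hBR=(341,283),hBL=(304,283),hc=(323,257),kL=(200,303),kR=(443,297)).items()}
for n,p in P.items(): print(n,p)
e=P['R']-P['L']; print(np.linalg.norm(e),'yaw',-np.degrees(np.arctan2(e[0],e[1])))
m=(P['R']+P['L'])/2; u=np.array([e[1],-e[0]])/np.linalg.norm(e[:2]); v=e[:2]/np.linalg.norm(e[:2])
h=P['hc'][:2]-m[:2]; print('mid',m,'hole rel x,y',h@u,h@v)
# top-cam check
t=np.load('top0.npz');ct=dict(zip(('fx','fy','cx','cy'),t['K']));ct['pose']=t['P']
print('top hole',px2w(ct,281.5,197.5,.134)); Wt=cloud(t['d'],t['K'],t['P'])
# hook/gripper: scene
```

```text
[[0.6196 0.3009 0.1327]
 [0.6262 0.3114 0.1342]
 [0.6128 0.3426 0.1335]
 [0.6077 0.3495 0.1339]
 [0.627  0.303  0.1333]]
L [0.6157 0.2878 0.134 ]
R [0.5978 0.3572 0.134 ]
hTL [0.6135 0.3186 0.134 ]
hTR [0.6111 0.3289 0.134 ]
hBR [0.6265 0.3334 0.134 ]
hBL [0.6288 0.3232 0.134 ]
hc [0.6197 0.3258 0.134 ]
kL [0.6416 0.2964 0.134 ]
kR [0.6243 0.3629 0.134 ]
0.07172316060675259 yaw 14.458150367823723
mid [0.6068 0.3225 0.134 ] hole rel x,y 0.013295177787008904 -1.0748380965715007e-05
top hole [0.6221 0.3267 0.134 ]
```

Emit:
arm_command(
  moves=[
    [1,-25,34,0,-0.026],
    [1,-50,67,0,-0.026],
    [1,-75,101,0,-0.026],
    [1,-99,134,0,-0.026],
    [1,-99,134,40,-0.026],
    [1,-99,134,80,-0.026],
    [1,-99,134,120,-0.026],
    [1,-99,134,160,-0.026],
    [1,-99,134,195,-0.026],
    [1,-99,134,201,-0.026],
    [1,-99,134,201,-0.026],
    [1,-99,134,201,-0.026],
  ],
)

```text
clock: 6.6
tcp_pos: [0.5486, 0.3087, 0.2234]
orientation: [0.001, -0.127, 0.992, 0.0]
wrist_force: [-0.0, -0.2, 0.3]
finger_gap: 0.0131
```

Run:
```python
from h import *
np.set_printoptions(precision=4,suppress=True)
s=env.get_state(); print(s['clock'],s['tcp_pos'],s['orientation'],s['wrist_force'])
p=s['tcp_pos']; ya=np.radians(14.5); u=np.array([np.cos(ya),np.sin(ya),0])
im,d,c=cam('scene'); np.savez('s6.npz',im=im,d=d,K=[c[k] for k in('fx','fy','cx','cy')],P=c['pose'])
im2,d2,c2=cam('top');np.savez('t6.npz',im=im2,d=d2,K=[c2[k] for k in('fx','fy','cx','cy')],P=c2['pose'])
tip=p+[0,0,-.101]+.014*u; low=p+[0,0,-.133]
print('pred tip',tip,w2px(c,tip),'low',w2px(c,low),'hole',w2px(c,(.62,.326,.134)))
o=cv2.resize(im[160:280,250:370],None,fx=5,fy=5,interpolation=cv2.INTER_CUBIC)
cv2.imwrite('pics/c6.png',o)
```

```text
6.6 [0.5486 0.3087 0.2234] [ 0.0015 -0.1266  0.992   0.0004] [-0.012  -0.1903  0.2714]
pred tip [0.5621 0.3122 0.1224] (np.float64(279.4006575234106), np.float64(229.30325055893886)) low (np.float64(275.7082576128956), np.float64(242.85000324508903)) hole (np.float64(296.02762745448325), np.float64(211.70370298286593))
```

View pics/c6.png

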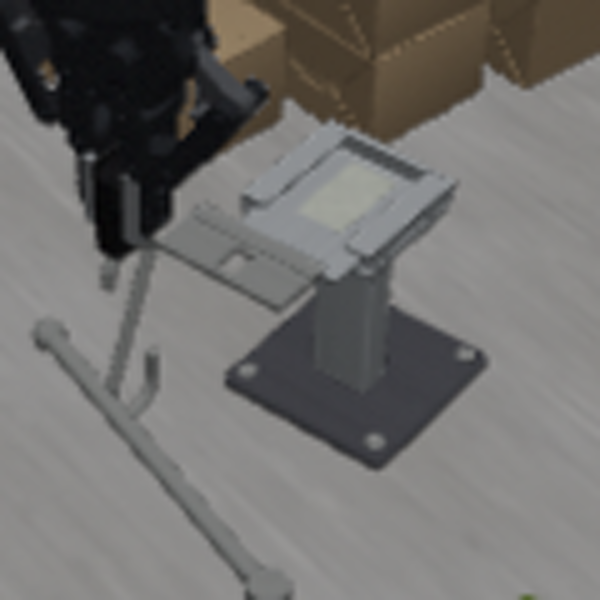

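Emit:
arm_command(
  moves=[
    [1,-20,-0.5,0,0],
    [1,-40,-1,0,0],
    [1,-52,-1,0,0],
    [1,-59,-1,0,0],
    [1,-59,-1,0,0],
    [1,-59,-1,-3,0],
    [1,-59,-1,-6,0],
    [1,-59,-1,-8,0],
    [1,-59,-1,-9,0],
    [1,-59,-1,-10,0],
    [1,-59,-1,-11,0],
    [1,-59,-1,-11,0],
  ],
)

```text
clock: 7.9
tcp_pos: [0.605, 0.3216, 0.2325]
orientation: [0.0, -0.126, 0.992, 0.0]
wrist_force: [-0.2, -0.1, -0.7]
finger_gap: 0.0131
```

```bash
cat > look.py <<'E'
from h import *
import sys
np.set_printoptions(precision=4,suppress=True)
s=env.get_state(); print(s['clock'],s['tcp_pos'],s['orientation'],s['wrist_force'],s['ft_torque'],s['finger_gap'])
n,cn,x0,y0,w,h,f=sys.argv[1],sys.argv[2],*map(int,sys.argv[3:8])
im,d,c=cam(cn); np.savez(n+'.npz',im=im,d=d,K=[c[k] for k in('fx','fy','cx','cy')],P=c['pose'])
cv2.imwrite(f'pics/{n}.png',cv2.resize(im[y0:y0+h,x0:x0+w],None,fx=f,fy=f,interpolation=cv2.INTER_CUBIC))
E
python3 look.py c7 scene 260 170 80 80 7
```

```text
7.9 [0.605  0.3216 0.2325] [ 0.0001 -0.1263  0.992   0.    ] [-0.1936 -0.0807 -0.7192] [-0.0049  0.0117 -0.028 ] 0.013147939785831349
```

View pics/c7.png

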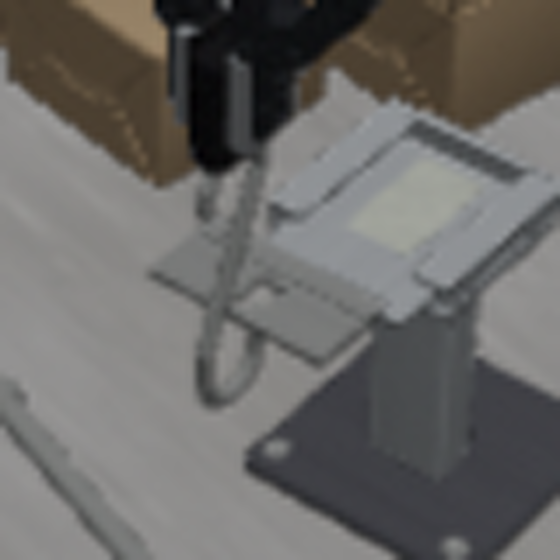

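The tip is under the hole (crop (262,330)) with no noticeable force. I raise it in small steps.

Emit:
arm_command(
  moves=[
    [1,-1,0.5,-1,0],
    [1,-1,0.5,-2,0],
    [1,-1,0.5,-3,0],
    [1,-1,0.5,-3,0],
  ],
)

```text
clock: 8.35
tcp_pos: [0.606, 0.3224, 0.2355]
orientation: [0.0, -0.126, 0.992, 0.0]
wrist_force: [-0.4, 0.4, -0.6]
finger_gap: 0.0132
```

Emit:
arm_command(
  moves=[
    [1,0,0,-1,0],
    [1,0,0,-2,0],
    [1,0,0,-3,0],
    [1,0,0,-3,0],
  ],
)

```text
clock: 8.75
tcp_pos: [0.606, 0.3224, 0.2386]
orientation: [0.0, -0.126, 0.992, 0.0]
wrist_force: [-0.1, -0.9, -2.2]
finger_gap: 0.0128
```

```bash
python3 look.py c8 scene 260 170 80 80 7
```

```text
8.75 [0.606  0.3224 0.2386] [ 0.0002 -0.1263  0.992   0.0001] [-0.0659 -0.935  -2.2052] [ 0.0359 -0.0529 -0.0023] 0.012811305278512545
```

View pics/c8.png

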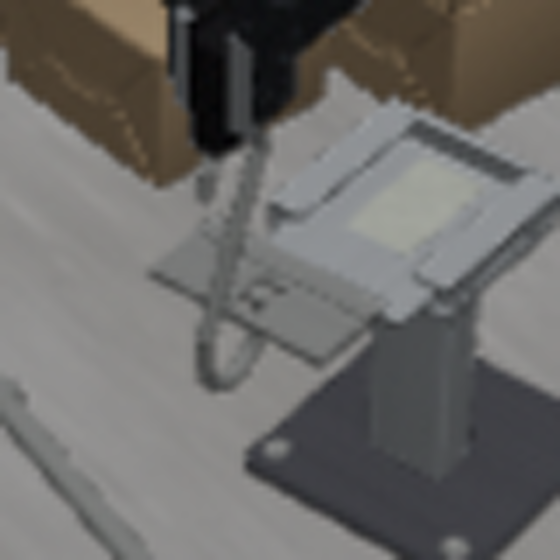

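Emit:
arm_command(
  moves=[
    [1,0,0,-1,0],
    [1,0,0,-2,0],
    [1,0,0,-3,0],
    [1,0,0,-3,0],
  ],
)

```text
clock: 9.2
tcp_pos: [0.606, 0.3224, 0.2416]
orientation: [0.0, -0.126, 0.992, 0.0]
wrist_force: [0.4, -0.1, 0.1]
finger_gap: 0.0132
```

Zero force at tip height 0.1406 (above the strip): it is through. I raise it a bit more and draw.

Emit:
arm_command(
  moves=[
    [1,0,0,-4,0],
    [1,0,0,-7,0],
    [1,0,0,-9,0],
    [1,0,0,-9,0],
    [1,2,0,-9,0],
    [1,5,0,-9,0],
    [1,8,0,-9,0],
    [1,12,0,-9,0],
    [1,16,0,-9,0],
    [1,20,0,-9,0],
    [1,20,0,-9,0],
  ],
)

```text
clock: 10.3
tcp_pos: [0.5858, 0.3172, 0.2505]
orientation: [-0.0, -0.126, 0.992, 0.0]
wrist_force: [-0.1, 0.7, -1.5]
finger_gap: 0.0132
```

```bash
python3 look.py c9 scene 250 165 100 85 7
```

```text
10.3 [0.5858 0.3172 0.2505] [-0.0002 -0.1263  0.992   0.    ] [-0.118   0.6771 -1.5447] [ 0.0423 -0.0168 -0.0172] 0.013162348093945819
```

View pics/c9.png

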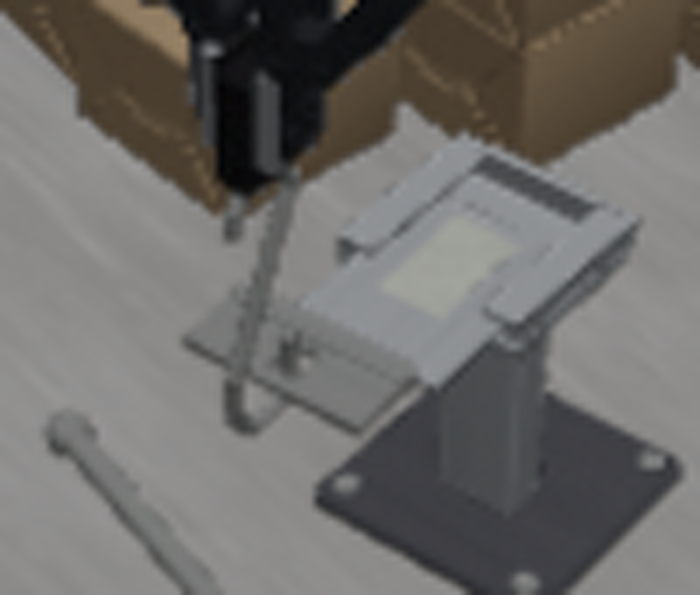

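The plate follows, with the tip in the hole (crop (295,350)). That is 11 pictures viewed, so I keep the last for the end and check by numbers from here.

Emit:
arm_command(
  moves=[
    [1,5,0,0,0],
    [1,10,0,0,0],
    [1,15,0,0,0],
    [1,20,0,0,0],
    [1,25,0,0,0],
    [1,30,0,0,0],
    [1,35,0,0,0],
    [1,40,0,0,0],
    [1,44,0,0,0],
    [1,48,0,0,0],
    [1,48,0,0,0],
  ],
)

```text
clock: 11.45
tcp_pos: [0.5396, 0.3053, 0.2504]
orientation: [0.0, -0.126, 0.992, 0.0]
wrist_force: [-0.2, -0.3, -1.9]
finger_gap: 0.0127
```

```bash
cat > plate.py <<'E'
from h import *
np.set_printoptions(precision=4,suppress=True)
s=env.get_state(); p=s['tcp_pos']; print(s['clock'],p,s['wrist_force'])
ya=np.radians(14.5); u=np.array([np.cos(ya),np.sin(ya)]); n=np.array([-u[1],u[0]])
o=np.array([.6200,.3260])+.058*u   # plate origin at start
for cn in('scene',):
    im,d,c=cam(cn); W=cloud(d,[c[k] for k in('fx','fy','cx','cy')],c['pose'])
    np.savez('last.npz',im=im,d=d)
    X=(W[...,:2]-o)@u; Y=(W[...,:2]-o)@n; Z=W[...,2]
    m=(d>0)&(X>-.22)&(X<.06)&(abs(Y)<.05)&(Z>.03)&(Z<.20)
    for a in np.arange(-.22,.06,.01):
        k=m&(X>=a)&(X<a+.01)
        if k.sum()>3: print(round(a*1000),k.sum(),'Y',np.round(np.percentile(Y[k],[3,97])*1000),'Z',np.round(np.percentile(Z[k],[5,50,95])*1000))
E
python3 plate.py
```

```text
11.45 [0.5396 0.3053 0.2504] [-0.1611 -0.2718 -1.9326]
-160 53 Y [-4. 29.] Z [105. 138. 159.]
-150 120 Y [-5. 24.] Z [ 44. 109. 179.]
-140 247 Y [-14.  14.] Z [ 36.  89. 190.]
-130 228 Y [-32.  -2.] Z [ 37.  99. 137.]
-120 66 Y [-38. -25.] Z [ 47.  78. 117.]
-30 88 Y [-48.  19.] Z [123. 129. 140.]
-20 99 Y [-47.  18.] Z [128. 130. 142.]
-10 81 Y [-48.  19.] Z [128. 131. 141.]
0 100 Y [-47.  18.] Z [ 53. 130. 141.]
10 287 Y [-44.  15.] Z [ 34.  71. 140.]
20 109 Y [-47.  18.] Z [ 43. 130. 141.]
30 86 Y [-47.  17.] Z [128. 131. 141.]
40 116 Y [-46.  17.] Z [129. 137. 141.]
```

Emit:
arm_command(
  moves=[
    [1,0,0,-5,0],
    [1,0,0,-15,0],
    [1,0,0,-25,0],
    [1,0,0,-35,0],
    [1,0,0,-40,0],
    [1,0,0,-40,0],
    [1,0,0,-40,0],
    [1,0,0,-40,0],
    [1,0,0,-40,0],
    [1,0,0,-40,0],
  ],
)

```text
clock: 12.5
tcp_pos: [0.54, 0.3053, 0.2899]
orientation: [-0.0, -0.126, 0.992, -0.0]
wrist_force: [0.0, 0.3, -2.0]
finger_gap: 0.0128
```

```bash
python3 plate.py | head -8; python3 look.py c10 scene 230 150 120 130 4
```

```text
12.5 [0.54   0.3053 0.2899] [ 0.0297  0.2908 -1.9846]
-160 40 Y [-5.  0.] Z [168. 184. 198.]
-150 205 Y [-20.  30.] Z [125. 152. 172.]
-140 452 Y [-38.  22.] Z [ 65. 117. 163.]
-130 31 Y [-33.   1.] Z [ 68. 171. 186.]
-30 85 Y [-49.  19.] Z [123. 128. 141.]
-20 105 Y [-47.  19.] Z [127. 130. 141.]
-10 84 Y [-47.  19.] Z [128. 131. 142.]
12.55 [0.54   0.3053 0.29  ] [-0.0002 -0.1263  0.992  -0.    ] [-0.6395 -0.1412 -1.3243] [-0.0063  0.0241  0.0425] 0.012625154931295112
```

Emit:
arm_command(
  moves=[
    [1,0,0,0,0],
    [1,0,0,0,0],
    [1,0,0,0,0],
    [1,0,0,0,0],
    [1,0,0,0,0],
    [1,0,0,0,0],
    [1,0,0,0,0],
    [1,0,0,0,0],
    [1,0,0,0,0],
    [1,0,0,0,0],
  ],
)

```text
clock: 13.6
tcp_pos: [0.54, 0.3053, 0.2903]
orientation: [-0.0, -0.126, 0.992, 0.0]
wrist_force: [0.2, 0.7, -1.3]
finger_gap: 0.0131
```

```bash
python3 plate.py | head -8
```

```text
13.6 [0.54   0.3053 0.2903] [ 0.1953  0.6817 -1.2686]
-170 96 Y [-10.  31.] Z [60. 73. 88.]
-160 379 Y [-25.  28.] Z [ 61.  93. 183.]
-150 408 Y [-35.  29.] Z [111. 144. 172.]
-140 77 Y [-38.   1.] Z [141. 159. 169.]
-130 20 Y [-4.  1.] Z [164. 175. 187.]
-30 94 Y [-49.  20.] Z [124. 129. 140.]
-20 97 Y [-47.  18.] Z [128. 131. 141.]
```

The plate hangs from the hook, swinging a little. Go slowly to the standoff in front of the bar, turning to the bar's yaw.

Emit:
arm_command(
  moves=[
    [1,2,-4,0,0.02],
    [1,4,-12,0,0.05],
    [1,7,-22,2,0.09],
    [1,11,-33,4,0.13],
    [1,15,-45,6,0.17],
    [1,19,-57,8,0.21],
    [1,23,-69,10,0.25],
    [1,27,-81,12,0.29],
    [1,31,-93,12,0.32],
    [1,34,-102,12,0.34],
    [1,36,-107,12,0.344],
    [1,36,-109,12,0.344],
  ],
)

```text
clock: 14.85
tcp_pos: [0.5326, 0.1902, 0.2785]
orientation: [0.0, 0.046, 0.999, 0.0]
wrist_force: [-0.0, 0.5, -1.2]
finger_gap: 0.0134
```

Emit:
arm_command(
  moves=[
    [1,0,0,0,0],
    [1,0,0,0,0],
    [1,0,0,0,0],
    [1,0,0,0,0],
    [1,0,0,0,0],
    [1,0,0,0,0],
    [1,0,0,0,0],
    [1,0,0,0,0],
  ],
)

```text
clock: 15.65
tcp_pos: [0.5325, 0.1908, 0.2783]
orientation: [-0.0, 0.045, 0.999, 0.0]
wrist_force: [-0.2, -0.1, -1.6]
finger_gap: 0.0132
```

Run:
```python
from h import *
np.set_printoptions(precision=4,suppress=True)
s=env.get_state(); p=s['tcp_pos']; q=s['orientation']; print(s['clock'],p,q,s['wrist_force'])
ax=-np.array([2*q[1]**2-1,2*q[1]*q[2]]); print('hook x axis',ax, 'yaw',np.degrees(np.arctan2(ax[1],ax[0])))
d=np.array([.4715,.1958])-p[:2]; tx=-ax; ty=np.array([-ax[1],ax[0]]); print('to lifted: dx,dy',d@tx*1000,d@ty*1000)
im,dd,c=cam('wrist'); W=cloud(dd,[c[k] for k in('fx','fy','cx','cy')],c['pose']); g=im.max(-1).astype(int)
# hook upper tip / bar in wrist camera
mb=(abs(W[...,2]-.227)<.010)&(g>60)&(abs(W[...,0]-.467)<.015)&(W[...,1]>.12)&(W[...,1]<.245)
P=np.argwhere(mb); k=np.polyfit(P[:,1],P[:,0],1); a,b=[px2w(c,x,np.polyval(k,x),.227) for x in(P[:,1].min(),P[:,1].max())]
print(a,b,'x at .1962',np.interp(.1962,[a[1],b[1]],[a[0],b[0]]))
ims,ds,cs=cam('scene'); Ws=cloud(ds,[cs[k] for k in('fx','fy','cx','cy')],cs['pose'])
m=(ds>0)&(abs(Ws[...,0]-p[0])<.06)&(abs(Ws[...,1]-p[1])<.06)&(Ws[...,2]>.03)&(Ws[...,2]<.2)
for z in np.arange(.03,.2,.02):
    k=m&(Ws[...,2]>=z)&(Ws[...,2]<z+.02)
    if k.sum()>3: print(round(z,2),k.sum(),np.percentile(Ws[k][:,0],[3,97]),np.percentile(Ws[k][:,1],[3,97]))
for n,pt in dict(tip=p+np.r_[.014*ax,-.101],utip=p+np.r_[-.014*ax,-.045],low=p+[0,0,-.133]).items(): print(n,w2px(cs,pt))
cv2.imwrite('pics/c11.png',cv2.resize(ims[170:330,230:340],None,fx=5,fy=5)[:800])
```

```text
15.65 [0.5325 0.1908 0.2783] [-0.      0.0454  0.999   0.    ] [-0.1683 -0.0832 -1.6302]
hook x axis [ 0.9959 -0.0907] yaw -5.2015929641536305
to lifted: dx,dy 61.17758819576398 -0.5631259839571309
[0.4614 0.1189 0.227 ] [0.4726 0.2455 0.227 ] x at .1962 0.4682397121206017
0.03 38 [0.5299 0.5916] [0.131  0.1992]
0.05 65 [0.5284 0.533 ] [0.1624 0.2203]
0.07 69 [0.5284 0.5341] [0.1575 0.2165]
0.09 56 [0.531  0.5349] [0.1526 0.1931]
0.11 121 [0.5284 0.5354] [0.1525 0.2091]
0.13 160 [0.5274 0.5359] [0.1528 0.2235]
0.15 143 [0.5173 0.5466] [0.1626 0.22  ]
0.17 38 [0.5174 0.5474] [0.1849 0.1923]
0.19 15 [0.5241 0.5305] [0.1865 0.1901]
tip (np.float64(309.5577272130254), np.float64(246.99705031420382))
utip (np.float64(298.063754246878), np.float64(231.9926063065642))
low (np.float64(303.3089715163852), np.float64(260.7179441966159))
```

Emit:
arm_command(
  moves=[
    [1,3,0,0,0],
    [1,9,0,0,0],
    [1,16,0,0,0],
    [1,24,0,0,0],
    [1,32,0,0,0],
    [1,40,0,0,0],
    [1,48,0,0,0],
    [1,54,0,0,0],
    [1,58,0,0,0],
    [1,60,0,0,0],
    [1,60,0,0,0],
    [1,60,0,0,0],
  ],
)

```text
clock: 16.95
tcp_pos: [0.473, 0.1962, 0.2783]
orientation: [0.0, 0.045, 0.999, 0.0]
wrist_force: [0.1, 0.2, -1.1]
finger_gap: 0.0131
```

Emit:
arm_command(
  moves=[
    [1,1,0,4,0],
    [1,2,0,8,0],
    [1,3,0,12,0],
    [1,4,0,15,0],
    [1,5,0,18,0],
    [1,5,0,19,0],
    [1,5,0,19,0],
  ],
)

```text
clock: 17.65
tcp_pos: [0.4677, 0.1967, 0.2592]
orientation: [-0.0, 0.045, 0.999, 0.0]
wrist_force: [0.8, -1.0, -1.2]
finger_gap: 0.0129
```

Emit:
arm_command(
  moves=[
    [1,0,0,0.6,0],
    [1,0,0,1.2,0],
    [1,0,0,1.2,0],
  ],
)

```text
clock: 17.95
tcp_pos: [0.4679, 0.1967, 0.2583]
orientation: [0.0, 0.045, 0.999, 0.0]
wrist_force: [-0.1, 0.1, -1.1]
finger_gap: 0.013
```

```bash
python3 look.py c12 scene 230 200 120 130 5
```

```text
17.95 [0.4679 0.1967 0.2583] [0.0003 0.0454 0.999  0.0001] [-0.0726  0.0802 -1.0888] [0.0236 0.0306 0.0461] 0.012963181912126082
```

View pics/c12.png

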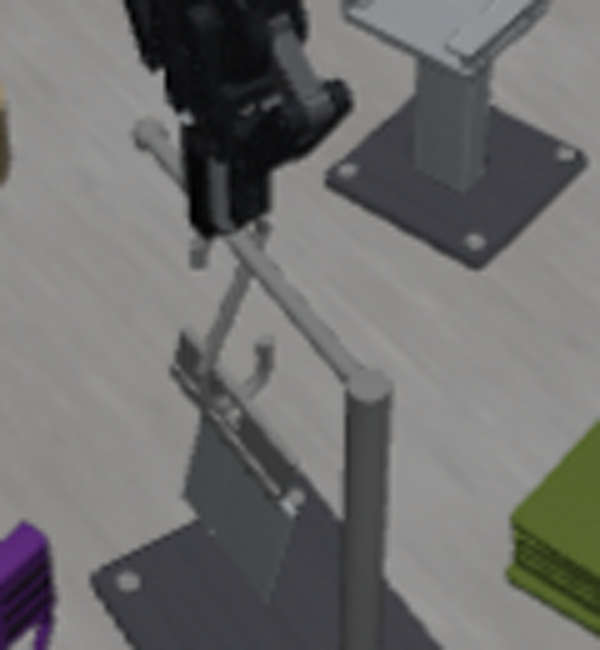

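The upper tip (200,250) is on the near side of the bar and the plate hangs from the lower bend. Lower until the bar carries the hook.

Emit:
arm_command(
  moves=[
    [1,0,0,0.5,0],
    [1,0,0,1,0],
    [1,0,0,1,0],
  ],
)

```text
clock: 18.3
tcp_pos: [0.468, 0.1967, 0.258]
orientation: [0.001, 0.045, 0.999, 0.0]
wrist_force: [-1.3, -0.7, 5.2]
finger_gap: 0.013
```

Emit:
arm_command(
  moves=[
    [1,0,0,0.5,0],
    [1,0,0,1,0],
    [1,0,0,1,0],
  ],
)

```text
clock: 18.6
tcp_pos: [0.4681, 0.1967, 0.2578]
orientation: [0.001, 0.045, 0.999, 0.0]
wrist_force: [-2.2, -0.7, 10.6]
finger_gap: 0.0132
```

Emit:
arm_command(
  moves=[
    [1,0,0,-1.2,0],
    [1,0,0,-1.7,0],
    [0.8,0,0,-1.7,0],
    [0.75,0,0,-1.7,0],
    [0.65,0,0,-1.7,0],
    [0.55,0,0,-1.7,0],
    [0.5,0,0,-1.7,0],
    [0.5,0,0,-1.7,0],
    [0.5,0,0,-1.7,0],
    [0.5,0,0,-1.7,0],
  ],
  squeeze=20,
)

```text
clock: 19.6
tcp_pos: [0.4678, 0.1967, 0.2578]
orientation: [0.0, 0.045, 0.999, 0.0]
wrist_force: [0.1, 0.0, 0.1]
finger_gap: 0.0426
```

Emit:
arm_command(
  moves=[
    [0.4,0,0,-5,0],
    [0.4,0,0,-15,0],
    [0.4,0,0,-30,0],
    [0.4,0,0,-55,0],
    [0.4,0,0,-85,0],
    [0.4,0,0,-115,0],
    [0.4,0,0,-140,0],
    [0.4,0,0,-140,0],
    [0.4,0,0,-140,0],
    [0.4,0,0,-140,0],
    [0.4,0,0,-140,0],
    [0.4,0,0,-140,0],
  ],
)

```text
clock: 20.8
tcp_pos: [0.4674, 0.1966, 0.397]
orientation: [-0.001, 0.045, 0.999, -0.0]
wrist_force: [1.0, 0.1, 0.1]
finger_gap: 0.0512
```

```bash
cat > fin.py <<'E'
from h import *
np.set_printoptions(precision=4,suppress=True)
s=env.get_state(); print(s['clock'],s['tcp_pos'],s['wrist_force'],s['finger_gap'])
for cn in('wrist','scene'):
    im,d,c=cam(cn); W=cloud(d,[c[k] for k in('fx','fy','cx','cy')],c['pose']); g=im.max(-1)
    m=(g<60)&(abs(W[...,2]-.275)<.007)&(abs(W[...,0]-.468)<.03)&(abs(W[...,1]-.196)<.04)
    if m.sum()>5: print(cn,'block top',W[m].mean(0),rect(W[m]))
    for z in np.arange(.02,.16,.02):
        k=(d>0)&(abs(W[...,0]-.468)<.05)&(abs(W[...,1]-.196)<.055)&(W[...,2]>=z)&(W[...,2]<z+.02)
        if cn=='scene' and k.sum()>3: print(round(z,2),k.sum(),np.percentile(W[k][:,0],[3,97]),np.percentile(W[k][:,1],[3,97]))
t=np.load('top0.npz'); im,d,c=cam('top')
# bystanders: changed pixels in the top view
D=cv2.absdiff(im,t['im']).max(-1)>40
n,l,st,ce=cv2.connectedComponentsWithStats(D.astype(np.uint8))
print('changed',[list(x) for x in st[1:] if x[4]>12])
E
python3 fin.py
```

```text
20.8 [0.4674 0.1966 0.397 ] [1.0457 0.1436 0.0947] 0.05123831194951605
wrist block top [0.4675 0.1966 0.2742] (array([467.6, 196.5]), array([12.6, 28.4]), 84.6)
scene block top [0.4665 0.1927 0.2734] (array([467.5, 193.3]), array([13.4, 28.3]), 83.3)
0.02 74 [0.4644 0.4676] [0.1708 0.2263]
0.04 106 [0.4646 0.4678] [0.1665 0.2243]
0.06 110 [0.4646 0.4687] [0.1623 0.2197]
0.08 111 [0.4648 0.4698] [0.1575 0.2158]
0.1 138 [0.4638 0.4693] [0.1608 0.2283]
0.12 163 [0.458  0.4784] [0.1591 0.2278]
0.14 61 [0.4522 0.4844] [0.1907 0.2251]
0.16 28 [0.4554 0.4644] [0.1924 0.1978]
changed [[np.int32(427), np.int32(135), np.int32(59), np.int32(26), np.int32(447)], [np.int32(494), np.int32(144), np.int32(9), np.int32(8), np.int32(41)], [np.int32(484), np.int32(147), np.int32(29), np.int32(33), np.int32(238)], [np.int32(397), np.int32(151), np.int32(29), np.int32(12), np.int32(80)], [np.int32(503), np.int32(152), np.int32(10), np.int32(12), np.int32(73)], [np.int32(383), np.int32(155), np.int32(13), np.int32(6), np.int32(48)], [np.int32(354), np.int32(157), np.int32(62), np.int32(158), np.int32(4468
[... 714 characters left out ...]
12), np.int32(3), np.int32(16)], [np.int32(517), np.int32(289), np.int32(9), np.int32(7), np.int32(22)], [np.int32(411), np.int32(309), np.int32(126), np.int32(38), np.int32(3275)], [np.int32(401), np.int32(317), np.int32(25), np.int32(60), np.int32(836)], [np.int32(412), np.int32(320), np.int32(8), np.int32(12), np.int32(84)], [np.int32(286), np.int32(332), np.int32(9), np.int32(3), np.int32(19)], [np.int32(426), np.int32(364), np.int32(122), np.int32(56), np.int32(4267)], [np.int32(541), np.int32(378), np.int32(5), np.int32(5), np.int32(19)], [np.int32(406), np.int32(384), np.int32(32), np.int32(36), np.int32(749)], [np.int32(117), np.int32(405), np.int32(46), np.int32(15), np.int32(394)]]
```

Emit:
arm_command(
  moves=[
    [0.4,0,40,0,0],
    [0.4,0,80,0,0],
    [0.4,0,120,0,0],
    [0.4,0,160,0,0],
    [0.4,20,200,0,0],
    [0.4,40,240,0,0],
    [0.4,60,280,0,0],
    [0.4,60,280,0,0],
    [0.4,60,280,0,0],
    [0.4,60,280,0,0],
  ],
)

```text
clock: 21.95
tcp_pos: [0.4338, 0.4803, 0.3977]
orientation: [0.0, 0.046, 0.999, -0.0]
wrist_force: [-0.3, -0.4, -0.4]
finger_gap: 0.0511
```

```bash
python3 fin.py
python3 - <<'E'
from h import *
t=np.load('top0.npz'); im,d,c=cam('top'); s0=np.load('scene0.npz')['im']; s1,_,_=cam('scene')
for n,a,b,(x,y,w,h) in [('box top',t['im'],im,(330,125,50,55)),('coast top',t['im'],im,(338,183,50,50)),('tape top',t['im'],im,(190,228,46,46)),('box sc',s0,s1,(368,230,70,65)),('coast sc',s0,s1,(328,275,65,60)),('tape sc',s0,s1,(188,205,48,42))]:
    print(n,(cv2.absdiff(a,b).max(-1)[y:y+h,x:x+w]>40).sum())
E
```

```text
21.95 [0.4338 0.4803 0.3977] [-0.3244 -0.4426 -0.3584] 0.05114937002207343
scene block top [0.4667 0.1927 0.2732] (array([467.4, 193. ]), array([14.5, 28.3]), 82.73)
0.02 73 [0.4643 0.4687] [0.1714 0.226 ]
0.04 108 [0.4643 0.4676] [0.1664 0.2239]
0.06 113 [0.4647 0.4682] [0.1627 0.2202]
0.08 110 [0.4651 0.4699] [0.1574 0.2152]
0.1 138 [0.4636 0.4687] [0.1607 0.2282]
0.12 163 [0.4578 0.4798] [0.159  0.2281]
0.14 61 [0.4522 0.484 ] [0.1908 0.2256]
0.16 26 [0.4547 0.4652] [0.1928 0.197 ]
changed [[np.int32(84), np.int32(161), np.int32(178), np.int32(189), np.int32(5656)], [np.int32(29), np.int32(172), np.int32(46), np.int32(40), np.int32(234)], [np.int32(271), np.int32(182), np.int32(25), np.int32(14), np.int32(198)], [np.int32(55), np.int32(200), np.int32(62), np.int32(50), np.int32(371)], [np.int32(82), np.int32(207), np.int32(21), np.int32(23), np.int32(68)], [np.int32(4), np.int32(219), np.int32(36), np.int32(60), np.int32(460)], [np.int32(124), np.int32(238), np.int32(9), np.int32(23), np.int32(106)], [np.int32(83), np.int32(240), np.int32(45), np.int32(37), np.int32(719)], [np.int
[... 902 characters left out ...]
, np.int32(52), np.int32(56), np.int32(550)], [np.int32(256), np.int32(343), np.int32(8), np.int32(14), np.int32(48)], [np.int32(95), np.int32(350), np.int32(15), np.int32(10), np.int32(87)], [np.int32(126), np.int32(359), np.int32(13), np.int32(5), np.int32(28)], [np.int32(143), np.int32(360), np.int32(135), np.int32(60), np.int32(5266)], [np.int32(150), np.int32(395), np.int32(6), np.int32(8), np.int32(27)], [np.int32(315), np.int32(401), np.int32(18), np.int32(19), np.int32(34)], [np.int32(117), np.int32(404), np.int32(49), np.int32(16), np.int32(409)], [np.int32(315), np.int32(412), np.int32(5), np.int32(8), np.int32(19)]]
box top 0
coast top 0
tape top 557
box sc 0
coast sc 0
tape sc 16
```

The box and coasters show no change. The tape ring showed none in the previous top view; only the arm covers it now. The plate is still.

```bash
python3 -c "
from workcell import env
print(env.hand_in())"
```

```text
the job is handed in; nothing more can be done
None
```

The job is done and handed in at about 22 s of the 72 s allowed. I lifted the S-hook off the bar and brought its lower tip up through the strip's hole with little force (about 2 N measured at most). I then drew the plate out of its sleeve with the hook, and hung the hook back on the bar with the plate hanging from it.

- **Hook and plate:** the hook sits on the bar within about 1–4 mm of the aimed point (the two cameras differ), its block top at about 0.274 m. The plate's position held to about 1 mm between two readings 1.1 s apart, with its lowest measured part just over 20 mm up, clear of the 10 mm base plate.
- **Forces:** the highest wrist force I read was about 11 N, while setting the hook on the bar.
- **Bystanders:** the kraft box and coasters showed no change in either camera. The tape roll was unchanged in the second-last top view, but the arm covered it in the last one. The last scene view had 16 changed pixels there, probably the arm.
- **What went differently:** the plate tipped out of the sleeve and swung free a little earlier than I planned, after about 68 mm of hook travel, but it stayed on the hook. I used all 12 picture views, so everything after hooking it back on the bar, including letting go, was checked by numbers only.

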